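# Set the swivel fence of a bias-slicing board

### The arm

A 6-joint arm with a two-finger parallel gripper is mounted at the origin on a cart in front of the work surface, level with it; the furniture and walls round the work are solid. World frame = base frame: x ahead of the robot, y to its left, z up, the work surface at z = 0. Lengths are in mm, angles in rad, forces in N, time in s.
With the tool pointing down it reaches from about 325 to 900 mm from the base axis. Payload 3.5 kg.
Tool frame: the origin (TCP) lies on the centre line of the jaws, within the pads' length; the fingertips stand 14 mm ahead of it and the grasp point (between the pads) lies 5 mm behind it; z points along the fingers, y is the line along which they close (so a half turn about z gives the same grasp; the last joint's range is limited). The gripper opens to 85 mm and grips with 20 to 120 N. Pads are 22 mm wide; open, the fingers measure 114 mm over their backs; the gripper's body (76 mm by 85 mm) begins 54 mm behind the grasp point. The pads swing forward as they close: fully open they stand 13 mm farther back than shut.
Start: joints at [1.167, 0.276, -0.026, 1.268, 0, 1.467], TCP at [185.184, 596.933, 245.313] pointing down, gripper open.
Joint ranges: [-3.12, 3.12], [-0.85, 1.88], [-1.08, 1.24], [-1.95, 2.15], [-1.57, 1.53], [-3.14, 3.14]. Speed limits (rad/s): [2.57, 2.57, 3.14, 3.14, 3.14, 3.14].

### API

Orientations are given as a unit quaternion [x, y, z, w].
In Python, from workcell import get_obs, grab_frame, close_job gives the robot as it stands.
- The arm moves only by the tool send_rows, never from a script. Its arguments are lists of equal length, an entry for each row: "hand": the finger opening in mm, from 0 to 85.4; "xyz": the shift along the tool's x, y, z in units of 25 mm (1.0 is 25 mm), a list of three; "dr": the turn, a rotation vector about the tool's x, y, z in units of 6 degrees (1.0 is 6 degrees), a list of three. In form: {"hand": [hand, ...], "xyz": [[x, y, z], ...], "dr": [[rx, ry, rz], ...]}. A call has 1 to 20 rows; each row shifts and turns the commanded pose from where the row before left it, along the tool's axes as they then stand; what a row does not reach is not made up. A row lasts 1/10 s, in which the tool goes at most 50 mm and 8.59 degrees, less where a joint would pass 70% of its speed; a pose out of reach is approached as far as the arm can. A call is refused whole if a number of a shift passes 1 or a number of a turn 1, either way. A call with a gripper value outside its range is refused whole. The fingers move at their own pace and stop on an object; "force" is the grip in N (left out, the last holds). Time passes only in rows, so rows that do not move let the fingers close. It gives the time, the measured TCP pose, the force, the opening and the grip force at its end, in the units of the state.
- get_obs(): the state, without advancing time (a new reading comes with each control period).
- grab_frame(name): name is "scene" or "side" or "wrist"; returns a dict with "color" (384x512x3 uint8, red, green, blue), "intrinsics" (3x3 intrinsics, pixels), "extrinsics" (4x4, takes a point from camera to world coordinates). Camera axes: x right, y up, looking along -z (the intrinsics and any distortion apply to the point x, -y, -z); pixel columns grow to the right and rows downward; lengths in mm; the calibration is good to about 2 mm. A picture is of the moment at which its call begins. There is no depth.
- close_job(): hands the job in; it is judged then, once.
The state is a dict: "t": time; "qpos": joint angles; "qvel": joint speeds; "effort": joint torques, N m; "tcp_pos": TCP position; "tcp_rot": TCP orientation; "force": force on the tool from outside, world axes, zero at the start; "wrist_torque": the same for the moment, N m; "opening": finger opening in mm; "gripper_force": force on a finger pad.
Only numpy, scipy, OpenCV 4.12 (cv2) and the standard library are available. Lean on these libraries where they do the work, as an engineer would, in place of code of your own. Each camera call takes 0.05 s, during which the arm holds its last target. There are 200 camera calls.

### The job

Set the fence of the bias-slicing board for slanted slices: loosen its black wing knob, swing the fence until the red marker on its scale stands at the fixed pointer, then retighten the knob firmly so that the fence cannot slip, but do not overtighten it. Do not swing the fence while it is still clamped, do not touch the red marker, and leave the tomato, the garlic and the mustard jar where they are.

Things in the scene. Friction and masses are not known exactly. Their poses are not given: they have to be found in the camera images.
- slicing_board: Brown wooden chopping board 240 x 360 x 22 mm, held fast on the worktop, turned up to 0.25 rad. Origin: centre of its underside; x along the 240 mm side, away from the robot, y along the 360 mm side, to the left, z up. A steel knife strip runs along x near its right end. It carries the fence, the pointer and the clamp.
- fence: Light wooden bar on an aluminium quadrant plate (radius 105 mm, top 28 mm over the worktop, on the robot's side). Origin: on the vertical pivot, 22 mm over the worktop. The bar runs from the pivot 175 mm along the fence's +y. Axes as the board's at 0 rad (square to the knife strip); turns clockwise seen from above (left end away from the robot) to 0.8 rad. Starts at 0 to 0.15 rad.
- fence_grip (a point): Point on the fence bar, 140 mm from its pivot, at which to pinch it from above or push it: the bar is 18 mm thick (x of this point, across the bar) and its top is 8 mm above this point, 54 mm above the worktop; 20 mm of it is free below the top. Loosened, the fence turns with a steady drag of about 0.35 N m and stays where it is left.
- knob_grip (a point): Centre of the wing of the black clamp knob: a bar 46 mm long (x of this point), 13 mm thick (y), 28 mm high (z, up), its top 80 mm and underside 52 mm above the worktop, on a round hub of 28 mm. It turns about the vertical through this point, 80 mm from the fence's pivot. Clockwise seen from above tightens. The way the wing points when tight differs every time. Pinch it with 40 N or more.
- knob: The wing knob (origin on its axis, 28 mm up). Its thread drags with 0.22 N m when free; at rest the drag holds it. Clockwise it bites at an unknown angle; past the bite the torque grows by 0.0014 N m per newton of clamp load. Counter-clockwise from tight the torque is less by that share, rising to a level 0.22 N m as the clamp lets go. Stops 1.3 rad before and 2.4 rad past the bite.
- clamp_washer: Steel washer, 24 mm, that the screw presses on the quadrant (origin 28 mm up). Clamp load at 0.1, 0.3, 0.6, 0.8, 1.0 rad of knob past the bite: 5, 29, 70, 99, 125 N. At the start the knob is 0.15 to 1.0 rad past the bite. Properly tight is 75 to 125 N, 0.33 to 0.39 N m while turning (aim at 99 N, 0.36 N m, 0.8 rad); less slips, more crushes the nylon thread.
- pointer (a point): Tip of the fixed black pointer on the board, at the quadrant's rim, 108 mm from the pivot, 28 mm above the worktop, left of the knob and on the robot's side of the fence bar.
- mark (a point): Middle of the outer end of the red marker clip (8 mm wide, with a white line) on the quadrant's rim, 108 mm from the pivot, 28 mm above the worktop. It goes with the fence; at the start it stands 0.2 to 0.75 rad counter-clockwise of the pointer (towards the robot). When the fence is at the wanted angle it coincides with pointer.
- mark_clip: The red marker clip itself, 14 x 8 mm, 4 mm high on top of the quadrant's rim; its origin is at the fence's pivot. Held on the rim by friction; not to be touched.
- tomato: Red tomato, 75 mm wide, 79 mm high, on the worktop left of the board; origin at its underside. Bystander.
- garlic: Head of garlic, 56 mm, on the far left part of the board, beyond the end of the fence; origin at its underside. Bystander.
- mustard_jar: Mustard jar with red lid, 62 mm wide, 86 mm high, on the worktop right of the board; origin at its underside. Bystander.

How it is judged (in metres and radians):
On the way, in this order (a step that is already met when the one before it is completed fails the run):
1. The knob is loosened: the washer no longer presses on the fence (under 2 N) (contact force between clamp_washer and fence below 2 N), for 0.2 s.
2. With the clamp loose, the fence is swung until the red mark stands at the pointer (within 4 mm) (horizontal distance between mark and pointer below 0.004 m and contact force between clamp_washer and fence below 2 N and angular speed of fence below 0.05 rad/s), for 0.2 s.
At the end, for the whole second after the job is handed in: The red mark stands within 4 mm of the pointer, the fence is at rest and clamped with 70 to 130 N (about 0.6 to 1.04 rad past the bite), and the tomato, the garlic and the mustard jar are within 15 mm of where they were (contact force between clamp_washer and fence between 70 and 130 N and horizontal distance between mark and pointer below 0.004 m and angular speed of fence below 0.02 rad/s and distance of each of tomato, garlic, mustard_jar from where it was at the start of the episode below 0.015 m); the robot touches nothing.
It fails at once if The knob is overtightened (clamp load above 130 N) (contact force between clamp_washer and fence above 130 N).
It fails at once if The fence is swung while it is clamped (faster than 0.1 rad/s under more than 8 N of clamp load) (contact force between clamp_washer and fence above 8 N and angular speed of fence above 0.1 rad/s).
It fails at once if The robot touches the red marker clip (over 1 N) (contact force between any of the arm, the fingers and mark_clip above 1 N).
It fails at once if A bystander is pushed more than 15 mm (distance of any of tomato, garlic, mustard_jar from where it was at the start of the episode above 0.015 m).
It also fails if it takes over 72 s, if anything falls off the work surface, if the arm or the gripper's body presses on something with over 40 N, if the wrist force passes 120 N, or if a joint passes its speed limit or range.

## Working session

There is one attempt and no reset: what is moved stays moved. The work goes in short steps, Python scripts to look and compute and a tool call to move; the robot and the scene stay as the last step left them, time stands still between calls to the robot, and variables do not carry over. Pictures are saved under pics/ and viewed, at most 10 in all, crops included, and the job is handed in when it is done.

Besides the shell and the picture viewer there is one more tool, called after "Call:" as name(argument=value, ...) on one line, values as JSON. send_rows: Moves the arm, as the interface text tells. Its arguments: {"type":"object","properties":{"hand":{"type":"array"},"xyz":{"type":"array"},"dr":{"type":"array"},"force":{"type":"number"}},"required":["hand","xyz","dr"]}

```bash
mkdir -p pics; ls; cat > h.py <<'E'
import numpy as np,cv2
from workcell import get_obs,grab_frame,close_job
def snap(n,f):
    d=grab_frame(n); cv2.imwrite(f,cv2.cvtColor(d['color'],cv2.COLOR_RGB2BGR)); np.savez(f[:-4],**d); return d
def ray(d,u,v,z):
    K=np.array(d['intrinsics']);E=np.array(d['extrinsics'])
    c=np.linalg.solve(K,[u,v,1]); r=E[:3,:3]@np.array([c[0],-c[1],-c[2]]); o=E[:3,3]
    return o+r*(z-o[2])/r[2]
def proj(d,p):
    K=np.array(d['intrinsics']);E=np.array(d['extrinsics'])
    c=E[:3,:3].T@(np.array(p)-E[:3,3]); c=np.array([c[0],-c[1],-c[2]]); q=K@c; return q[:2]/q[2]
E
python3 - <<'E'
from h import *
o=get_obs();print(o)
for n in ['scene','side','wrist']:
    d=snap(n,f'pics/{n}0.png');print(n,np.round(d['extrinsics'],2).tolist(),d['intrinsics'][0],[k for k in d])
a=[cv2.imread(f'pics/{n}0.png') for n in ['scene','side','wrist']]
E
```

```text
pics
{'t': 0.0, 'qpos': array([ 1.16662967e+00,  2.77128806e-01, -2.78733232e-02,  1.26797038e+00,
       -2.10035145e-06,  1.46736467e+00]), 'qvel': array([ 1.70675416e-04,  2.08962903e-05, -1.22348715e-03,  2.56627695e-04,
        9.63894037e-04, -1.38966101e-03]), 'effort': array([-8.06457883e-04, -4.45514560e+01,  2.95201170e+01,  1.65785645e-02,
       -2.18165592e-04, -4.43785169e-07]), 'tcp_pos': array([184.87896635, 596.26486603, 244.1658034 ]), 'tcp_rot': array([ 1.49801407e-01,  9.88715507e-01, -1.05349781e-03, -2.72184740e-04]), 'force': array([ 0.24604884, -0.26941176, -0.27598045]), 'wrist_torque': array([-0.04042836, -0.01629395, -0.0246911 ]), 'gripper_force': 0.0, 'opening': 85.43414341012907}
scene [[0.89, 0.23, -0.39, 208.64], [-0.45, 0.43, -0.78, -697.12], [-0.01, 0.87, 0.49, 512.82], [0.0, 0.0, 0.0, 1.0]] [378.43252688   0.         251.73336673] ['color', 'intrinsics', 'extrinsics']
side [[0.99, 0.09, -0.15, 382.9], [-0.17, 0.54, -0.83, -943.67], [0.01, 0.84, 0.54, 708.43], [0.0, 0.0, 0.0, 1.0]] [458.69769638   0.         257.83238393] ['color', 'intrinsics', 'extrinsics']
wrist [[0.3, -0.9, -0.31, 107.64], [0.96, 0.28, 0.1, 621.18], [-0.0, -0.32, 0.95, 373.36], [0.0, 0.0, 0.0, 1.0]] [297.46692531   0.         257.32207453] ['color', 'intrinsics', 'extrinsics']
```

View pics/scene0.png

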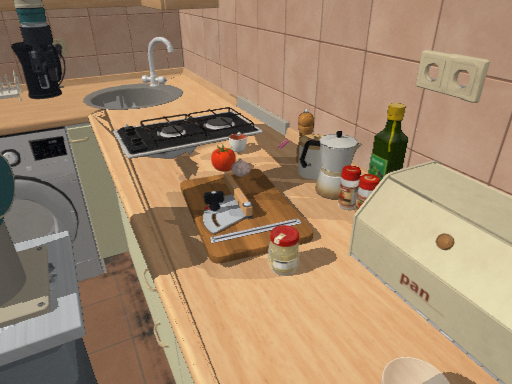

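View pics/side0.png

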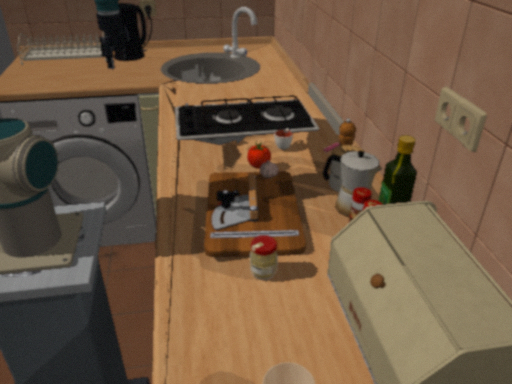

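Scene: the board is at about (245,213), knob (213,200), fence bar end (247,208), tomato (223,157), garlic (241,168), jar (284,250). I'll get rough coordinates and move the wrist camera over it.

```bash
python3 - <<'E'
from h import *
d=dict(np.load('pics/scene0.npz'));s=dict(np.load('pics/side0.npz'));w=dict(np.load('pics/wrist0.npz'))
for n,u,v,z in [('knob',213,195,80),('fence',248,206,50),('tomato',223,170,0),('jar',284,270,0),('c1',181,182,22),('c2',212,252,22),('c3',312,238,22)]:
    p=ray(d,u,v,z);print(n,p.round(),proj(s,p).round(),proj(w,p).round())
# wrist cam in tool frame
from scipy.spatial.transform import Rotation as R
o=get_obs();T=R.from_quat(o['tcp_rot']).as_matrix()
E=w['extrinsics'];print((T.T@(E[:3,3]-o['tcp_pos'])).round(1),(T.T@E[:3,:3]).round(3).tolist());print(T.round(3).tolist())
im=cv2.imread('pics/scene0.png')[130:290,160:330];cv2.imwrite('pics/c.png',cv2.resize(im,None,fx=4.5,fy=3.7,interpolation=2))
E
```

```text
knob [464.  16.  80.] [223. 194.] [-57. 453.]
fence [535. -20.  50.] [253. 210.] [-32. 463.]
tomato [595. 277.   0.] [257. 167.] [156. 420.]
jar [ 525. -201.    0.] [262. 275.] [-92. 447.]
c1 [446. 221.  22.] [210. 174.] [ 82. 379.]
c2 [ 409. -107.   22.] [206. 246.] [-105.  406.]
c3 [ 618. -162.   22.] [299. 251.] [-56. 487.]
[  81.2    0.5 -129. ] [[-0.0, 0.947, 0.322], [1.0, -0.0, 0.001], [0.001, 0.322, -0.947]]
[[-0.955, 0.296, -0.001], [0.296, 0.955, -0.002], [0.0, -0.002, -1.0]]
```

View pics/wrist0.png

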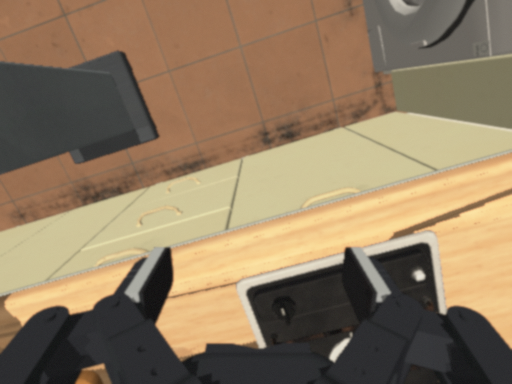

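Wrist view shows only the floor and drawers, so I'm moving above the board.

Call:
send_rows(hand=[85,85,85,85,85,85,85,85,85,85,85,85,85,85,85,85,85,85,85,85], xyz=[[-0.92,-0.96,0.09],[-0.92,-0.96,0.09],[-0.92,-0.96,0.09],[-0.92,-0.96,0.09],[-0.92,-0.96,0.09],[-0.92,-0.96,0.09],[-0.92,-0.96,0.09],[-0.92,-0.96,0.09],[-0.92,-0.96,0.09],[-0.92,-0.96,0.09],[-0.92,-0.96,0.09],[-0.92,-0.96,0.09],[-0.92,-0.96,0.09],[-0.92,-0.96,0.09],[-0.92,-0.96,0.09],[-0.92,-0.96,0.09],[-0.92,-0.96,0.09],[-0.92,-0.96,0.09],[0,0,0],[0,0,0]], dr=[[0,0,0],[0,0,0],[0,0,0],[0,0,0],[0,0,0],[0,0,0],[0,0,0],[0,0,0],[0,0,0],[0,0,0],[0,0,0],[0,0,0],[0,0,0],[0,0,0],[0,0,0],[0,0,0],[0,0,0],[0,0,0],[0,0,0],[0,0,0]])

```text
t: 2.15
tcp_pos: [452.3, 61.3, 204.5]
tcp_rot: [0.151, 0.989, 0.0, -0.001]
force: [-0.3, 0.2, 0.3]
opening: 84.8
gripper_force: 0.0
```

```bash
python3 - <<'E'
from h import *
d=snap('wrist','pics/w1.png');o=get_obs();print(o['tcp_pos'],o['tcp_rot'],o['qpos'],d['extrinsics'][:3,3])
E
```

```text
[451.991106    61.89137216 204.49653972] [ 1.50017776e-01  9.88683081e-01  1.43316324e-04 -6.41755514e-04] [-6.06129037e-03  3.26764811e-03 -4.32953612e-01  1.13580392e+00
  4.68498584e-04  2.95110992e-01] [375.11608738  86.01804775 333.67743398]
```

View pics/w1.png

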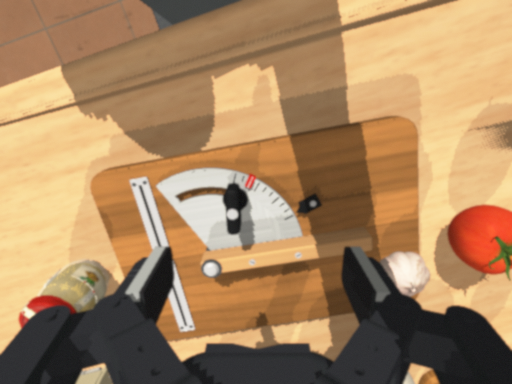

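The wrist view shows the board whole: pivot at (211,268), bar to (315,245), knob wing (236,183)–(233,232), red mark (250,182), pointer tip about (301,210). I'll enlarge it for precise pixels.

```bash
python3 - <<'E'
import cv2
im=cv2.imread('pics/w1.png')[155:290,150:330];cv2.imwrite('pics/w1c.png',cv2.resize(im,None,fx=4.4,fy=4.4,interpolation=cv2.INTER_CUBIC))
E
```

```text
(no output)
```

View pics/w1c.png

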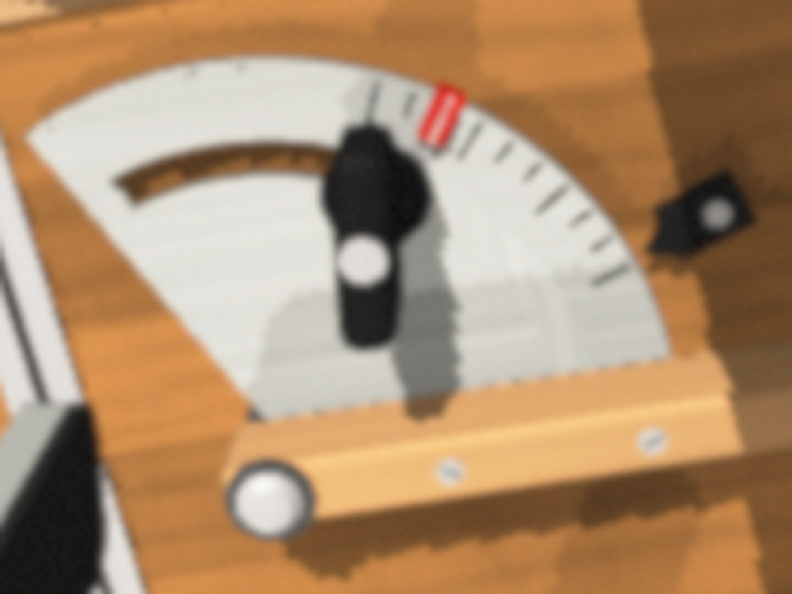

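```bash
cat >> h.py <<'E'
def cr(d,u,v,z): return ray(d,u/4.4+150-.4,v/4.4+155-.4,z)
E
python3 - <<'E'
from h import *
d=dict(np.load('pics/w1.npz'))
P={}
for n,u,v,z in [('piv',269,495,56),('knob',363,260,82),('wend',370,340,80),('wl1',340,330,80),('wl2',337,230,80),('wr1',397,330,80),('wr2',400,270,80),('mark',453,88,30),('ptr',652,249,28),('barL1',712,352,28),('barT1',722,400,54),('barT2',742,455,54),('barT0',295,462,54)]:
    P[n]=cr(d,u,v,z);print(n,P[n].round(1))
g=lambda a,b:np.linalg.norm((P[a]-P[b])[:2])
an=lambda a,b:np.arctan2(*(P[b]-P[a])[[1,0]])
print(g('piv','knob'),g('piv','mark'),g('piv','ptr'))
for b in('knob','mark','ptr'):print(b,an('piv',b))
print('wing',an('knob','wend'),an('wl2','wl1'),an('wr2','wr1'),'bar',an('barT0','barT1'))
E
```

```text
piv [535.5 -17.   56. ]
knob [472.8  31.1  82. ]
wend [491.7  26.   80. ]
wl1 [487.6  20.6  80. ]
wl2 [465.5  27.7  80. ]
wr1 [491.2  32.3  80. ]
wr2 [478.1  37.4  80. ]
mark [456.8  55.1  30. ]
ptr [512.7  90.1  28. ]
barL1 [545.4  97.6  28. ]
barT1 [544.2  95.7  54. ]
barT2 [560.4  96.8  54. ]
barT0 [529.7  -8.4  54. ]
79.00553367873067 106.71013017444561 109.52036545576806
knob 2.4869042547354545
mark 2.400009564824956
ptr 1.780467817935605
wing -0.26116819260673113 -0.3083667424222251 -0.3665472772430743 bar 1.4325762088432061
```

Call:
send_rows(hand=[85,85,85,85,85,85,85,85,85,85], xyz=[[-0.58,-0.46,0.6],[-0.58,-0.46,0.6],[0,0,0.8],[0,0,0.8],[0,0,0.8],[0,0,0.8],[0,0,0.6],[0,0,0.38],[0,0,0],[0,0,0]], dr=[[0,0,0],[0,0,0],[0,0,0],[0,0,0],[0,0,0],[0,0,0],[0,0,0],[0,0,0],[0,0,0],[0,0,0]])

```text
t: 3.2
tcp_pos: [473.6, 31.7, 70.7]
tcp_rot: [0.149, 0.989, 0.0, 0.0]
force: [1.3, -0.8, 0.5]
opening: 84.9
gripper_force: 0.0
```

```bash
python3 - <<'E'
from h import *
d=snap('wrist','pics/w2.png');o=get_obs();print(o['tcp_pos'],o['wrist_torque'],o['force'])
E
```

```text
[474.10099108  31.46409547  71.0883483 ] [-0.00471833 -0.0149077  -0.05036048] [0.59493466 0.34001287 0.28451583]
```

View pics/w2.png

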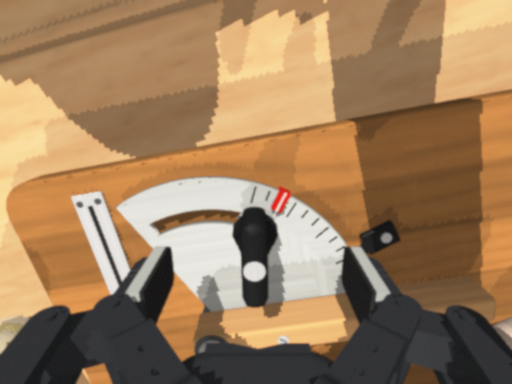

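The wing stands centred between the pads (cap at (255,271)) and parallel to them. Closing now.

Call:
send_rows(hand=[40,10,5,5,5,5,5,5], xyz=[[0,0,0],[0,0,0],[0,0,0],[0,0,0],[0,0,0],[0,0,0],[0,0,0],[0,0,0]], dr=[[0,0,0],[0,0,0],[0,0,0],[0,0,0],[0,0,0],[0,0,0],[0,0,0],[0,0,0]], force=60)

```text
t: 4.05
tcp_pos: [473.7, 30.3, 71.0]
tcp_rot: [0.15, 0.989, -0.001, 0.0]
force: [-2.2, -1.9, 5.2]
opening: 11.7
gripper_force: 61.8
```

```bash
cat > s.py <<'E'
from h import *
from scipy.spatial.transform import Rotation as R
o=get_obs();T=R.from_quat(o['tcp_rot']).as_matrix()
print('yaw',round(np.arctan2(T[1,0],T[0,0])%(2*np.pi),4),'pos',o['tcp_pos'].round(1),'F',o['force'].round(1),'M',o['wrist_torque'].round(3),'op',round(o['opening'],1),o['gripper_force'],'q6',o['qpos'][5].round(3),'t',o['t'])
E
python3 s.py;python3 s.py
```

```text
yaw 2.8411 pos [473.7  30.3  71. ] F [-2.2 -1.9  5.2] M [-0.451  0.331  0.23 ] op 11.7 61.77908845195361 q6 0.229 t 4.05
yaw 2.8411 pos [473.7  30.3  71. ] F [-2.2 -1.9  5.2] M [-0.451  0.331  0.23 ] op 11.7 61.77908845195361 q6 0.229 t 4.05
```

Call:
send_rows(hand=[5], xyz=[[0,0,0]], dr=[[0,0,-1]])

```text
t: 4.15
tcp_pos: [473.7, 30.5, 71.0]
tcp_rot: [0.097, 0.995, -0.001, 0.0]
force: [-1.1, -0.9, 5.7]
opening: 11.8
gripper_force: 61.5
```

```bash
python3 s.py
```

```text
yaw 2.9468 pos [473.7  30.5  71. ] F [-1.1 -0.9  5.7] M [-0.216  0.353 -0.269] op 11.8 61.503934152424335 q6 0.124 t 4.15
```

Call:
send_rows(hand=[5], xyz=[[0,0,0]], dr=[[0,0,-1]])

```text
t: 4.25
tcp_pos: [473.7, 30.7, 71.0]
tcp_rot: [0.044, 0.999, -0.0, 0.0]
force: [-1.7, 0.2, 4.4]
opening: 11.7
gripper_force: 61.5
```

```bash
python3 s.py
```

```text
yaw 3.0537 pos [473.7  30.7  71. ] F [-1.7  0.2  4.4] M [-0.122  0.4   -0.086] op 11.7 61.46313431672752 q6 0.017 t 4.25
```

Call:
send_rows(hand=[5], xyz=[[0,0,0]], dr=[[0,0,-1]])

```text
t: 4.35
tcp_pos: [473.7, 30.9, 71.0]
tcp_rot: [-0.008, 1.0, -0.0, 0.0]
force: [-2.7, -0.6, 5.3]
opening: 12.1
gripper_force: 61.6
```

```bash
python3 s.py
```

```text
yaw 3.158 pos [473.7  30.9  71. ] F [-2.7 -0.6  5.3] M [ 0.045  0.389 -0.344] op 12.1 61.57677495852113 q6 -0.087 t 4.35
```

```bash
cat > m.py <<'E'
import sys
from h import *
from scipy.spatial.transform import Rotation as R
L=[];Y=[]
for i in range(int(sys.argv[1])):
    grab_frame('wrist');o=get_obs();L.append(o['wrist_torque'][2]);T=R.from_quat(o['tcp_rot']).as_matrix();Y.append(np.arctan2(T[1,0],T[0,0])%(2*np.pi))
print(np.round(L,3),'mean',np.mean(L).round(3),'yaw',np.mean(Y).round(4),'F',o['force'].round(1),o['t'])
E
python3 m.py 8
```

```text
[-0.103  0.141  0.166  0.015  0.048  0.012  0.094  0.053] mean 0.053 yaw 3.1559 F [-2.1 -1.2  4.7] 4.75
```

Call:
send_rows(hand=[5], xyz=[[0,0,0]], dr=[[0,0,-1]])

```text
t: 4.85
tcp_pos: [473.7, 31.0, 71.0]
tcp_rot: [-0.059, 0.998, 0.0, 0.0]
force: [-2.4, 0.0, 5.7]
opening: 11.5
gripper_force: 61.5
```

```bash
python3 s.py; python3 m.py 4
```

```text
yaw 3.2606 pos [473.7  31.   71. ] F [-2.4  0.   5.7] M [ 0.094  0.317 -0.295] op 11.5 61.536544407717884 q6 -0.19 t 4.85
[ 0.151  0.317 -0.017 -0.197] mean 0.064 yaw 3.262 F [-1.1 -0.4  5.9] 5.05
```

Call:
send_rows(hand=[5,5,5], xyz=[[0,0,0],[0,0,0],[0,0,0]], dr=[[0,0,-1],[0,0,-1],[0,0,-1]])

```text
t: 5.35
tcp_pos: [473.5, 31.6, 71.0]
tcp_rot: [-0.216, 0.976, 0.001, 0.0]
force: [-2.3, 2.2, 6.4]
opening: 11.7
gripper_force: 61.6
```

```bash
python3 s.py; python3 m.py 4
```

```text
yaw 3.577 pos [473.5  31.6  71. ] F [-2.3  2.2  6.4] M [ 0.406  0.474 -0.209] op 11.7 61.559038404375315 q6 -0.506 t 5.35
[ 0.197  0.343 -0.08  -0.107] mean 0.088 yaw 3.5766 F [-2.   0.7  6.5] 5.55
```

Call:
send_rows(hand=[5,5,5,5,5], xyz=[[0,0,0],[0,0,0],[0,0,0],[0,0,0],[0,0,0]], dr=[[0,0,-1],[0,0,-1],[0,0,-1],[0,0,-1],[0,0,-1]])

```text
t: 6.05
tcp_pos: [472.9, 32.2, 70.9]
tcp_rot: [-0.461, 0.887, 0.002, 0.0]
force: [-3.0, 3.0, 8.8]
opening: 12.2
gripper_force: 61.8
```

```bash
sed -i "s/'q6'/'eff',o['effort'][3:].round(3),'q6'/" s.py; python3 s.py
```

```text
yaw 4.101 pos [472.9  32.2  70.9] F [-3.   3.   8.8] M [ 0.748  0.8   -0.356] op 12.2 61.79616873851046 eff [-1.477 -0.925  0.341] q6 -1.03 t 6.05
```

Call:
send_rows(hand=[5,5], xyz=[[0,0,0],[0,0,0]], dr=[[0,0,-0.4],[0,0,-0.4]])

```text
t: 6.25
tcp_pos: [472.7, 32.3, 71.0]
tcp_rot: [-0.497, 0.868, 0.002, 0.0]
force: [-3.1, 3.1, 7.8]
opening: 11.7
gripper_force: 61.9
```

```bash
python3 s.py
```

```text
yaw 4.1822 pos [472.7  32.3  71. ] F [-3.1  3.1  7.8] M [ 0.772  0.828 -0.403] op 11.7 61.87472754972987 eff [-1.533 -0.941 -0.233] q6 -1.111 t 6.25
```

Call:
send_rows(hand=[5,5], xyz=[[0,0,0],[0,0,0]], dr=[[0,0,-0.4],[0,0,-0.4]])

```text
t: 6.45
tcp_pos: [472.6, 32.3, 71.0]
tcp_rot: [-0.533, 0.846, 0.002, 0.0]
force: [-3.6, 2.9, 8.7]
opening: 12.2
gripper_force: 61.9
```

```bash
python3 s.py
```

```text
yaw 4.2664 pos [472.6  32.3  71. ] F [-3.6  2.9  8.7] M [ 0.776  0.899 -0.455] op 12.2 61.92937707295641 eff [-1.649 -0.961 -0.124] q6 -1.195 t 6.45
```

Call:
send_rows(hand=[5,5], xyz=[[0,0,0],[0,0,0]], dr=[[0,0,-0.4],[0,0,-0.4]])

```text
t: 6.65
tcp_pos: [472.5, 32.4, 71.0]
tcp_rot: [-0.568, 0.823, 0.002, 0.0]
force: [-4.4, 3.2, 9.5]
opening: 11.6
gripper_force: 61.9
```

```bash
python3 s.py
```

```text
yaw 4.3506 pos [472.5  32.4  71. ] F [-4.4  3.2  9.5] M [ 0.8    0.93  -0.251] op 11.6 61.93793695187196 eff [-1.775 -0.98   0.067] q6 -1.279 t 6.65
```

Call:
send_rows(hand=[5,5], xyz=[[0,0,0],[0,0,0]], dr=[[0,0,-0.4],[0,0,-0.4]])

```text
t: 6.85
tcp_pos: [472.3, 32.5, 70.9]
tcp_rot: [-0.602, 0.798, 0.002, 0.0]
force: [-4.2, 3.1, 9.6]
opening: 12.2
gripper_force: 61.9
```

```bash
python3 s.py
```

```text
yaw 4.4344 pos [472.3  32.5  70.9] F [-4.2  3.1  9.6] M [ 0.84   1.065 -0.114] op 12.2 61.93998745875433 eff [-1.908 -0.997  0.194] q6 -1.363 t 6.85
```

Call:
send_rows(hand=[5,5], xyz=[[0,0,0],[0,0,0]], dr=[[0,0,-0.4],[0,0,-0.4]])

```text
t: 7.05
tcp_pos: [472.2, 31.9, 70.9]
tcp_rot: [-0.634, 0.774, 0.002, -0.0]
force: [-4.5, 3.3, 9.6]
opening: 11.7
gripper_force: 76.3
```

```bash
python3 s.py
```

```text
yaw 4.5144 pos [472.2  31.9  70.9] F [-4.5  3.3  9.6] M [ 0.646  1.047 -1.255] op 11.7 76.27116121166523 eff [-1.892 -0.773 -0.914] q6 -1.443 t 7.05
```

Call:
send_rows(hand=[5,5], xyz=[[0,0,0],[0,0,0]], dr=[[0,0,-0.4],[0,0,-0.4]])

```text
t: 7.25
tcp_pos: [472.3, 31.9, 71.0]
tcp_rot: [-0.664, 0.748, 0.002, 0.0]
force: [-3.2, 4.1, 10.5]
opening: 12.0
gripper_force: 107.1
```

```bash
python3 s.py
```

```text
yaw 4.5941 pos [472.3  31.9  71. ] F [-3.2  4.1 10.5] M [ 0.718  1.129 -2.446] op 12.0 107.07369713586559 eff [-2.03  -0.855 -2.218] q6 -1.523 t 7.25
```

Call:
send_rows(hand=[5,5], xyz=[[0,0,0],[0,0,0]], dr=[[0,0,0.4],[0,0,0.4]])

```text
t: 7.45
tcp_pos: [472.3, 31.9, 71.0]
tcp_rot: [-0.632, 0.775, 0.002, 0.0]
force: [-5.9, 3.0, 9.7]
opening: 12.0
gripper_force: 72.9
```

```bash
python3 s.py
```

```text
yaw 4.51 pos [472.3  31.9  71. ] F [-5.9  3.   9.7] M [ 0.567  1.036 -1.115] op 12.0 72.87262779636649 eff [-1.856 -0.75  -1.382] q6 -1.439 t 7.45
```

Call:
send_rows(hand=[5,5], xyz=[[0,0,0],[0,0,0]], dr=[[0,0,0.4],[0,0,0.4]])

```text
t: 7.65
tcp_pos: [472.3, 32.0, 70.9]
tcp_rot: [-0.601, 0.799, 0.002, -0.0]
force: [-4.4, 2.5, 9.1]
opening: 11.8
gripper_force: 62.9
```

```bash
python3 s.py
```

```text
yaw 4.4311 pos [472.3  32.   70.9] F [-4.4  2.5  9.1] M [0.437 0.99  0.111] op 11.8 62.905615507152106 eff [-1.766 -0.579 -0.096] q6 -1.36 t 7.65
```

Call:
send_rows(hand=[5,5,5,5,5,5], xyz=[[0,0,0],[0,0,0],[0,0,0],[0,0,0],[0,0,0],[0,0,0]], dr=[[0,0,0.9],[0,0,0.9],[0,0,0.9],[0,0,0.9],[0,0,1],[0,0,1]])

```text
t: 8.25
tcp_pos: [472.8, 31.4, 70.9]
tcp_rot: [-0.344, 0.939, 0.001, -0.001]
force: [-2.5, 0.5, 7.8]
opening: 11.7
gripper_force: 62.7
```

```bash
python3 s.py; python3 m.py 5
```

```text
yaw 3.843 pos [472.8  31.4  70.9] F [-2.5  0.5  7.8] M [0.119 0.814 0.277] op 11.7 62.690175514878774 eff [-1.342 -0.076 -0.417] q6 -0.772 t 8.25
[-0.067 -0.286 -0.129 -0.021 -0.171] mean -0.135 yaw 3.8441 F [-2.5  1.4  7.5] 8.5
```

```bash
python3 - <<'E'
from h import *
d=dict(np.load('pics/w1.npz'))
a=[cr(d,u,v,54.5) for u,v in [(269,495),(449,471),(652,440)]]
for p in a: print(p.round(1), np.linalg.norm((p-a[0])[:2]), np.arctan2(p[1]-a[0][1],p[0]-a[0][0]))
an=np.arctan2(*(a[2]-a[0])[[1,0]]);print(a[0]+140*np.array([np.cos(an),np.sin(an),0]))
print('garlic',ray(d,405,270,45),'bar end',ray(d,372,243,40))
E
```

```text
[536.3 -17.6  54.5] 0.0 0.0
[543.1  27.   54.5] 45.08477565916532 1.4207228802879603
[549.5  76.8  54.5] 95.31932791326271 1.4321477988532587
[555.67673504 121.07269289  54.5       ]
garlic [610.66896342 186.95965858  45.        ] bar end [568.86928507 158.81885283  40.        ]
```

Call:
send_rows(hand=[40,60,85,85,85,85,85,85,60,45], xyz=[[0,0,0],[0,0,0],[0,0,0],[0,0,0],[0,0,0],[0,0,-0.8],[0,0,-0.8],[0,0,-0.8],[0,0,0],[0,0,0]], dr=[[0,0,0],[0,0,0],[0,0,0],[0,0,0],[0,0,0],[0,0,0],[0,0,0],[0,0,0],[0,0,0],[0,0,0]])

```text
t: 9.5
tcp_pos: [473.8, 31.1, 130.3]
tcp_rot: [-0.345, 0.939, -0.0, 0.0]
force: [0.8, -0.8, -0.1]
opening: 58.3
gripper_force: 0.0
```

```bash
python3 s.py
```

```text
yaw 3.8461 pos [473.8  31.1 130.3] F [ 0.8 -0.8 -0.1] M [-0.034  0.007  0.062] op 58.3 0.0 eff [-0.056  0.    -0.   ] q6 -0.775 t 9.5
```

Call:
send_rows(hand=[45,45,45,45,45,45,45,45,45,45,45,45,45,45], xyz=[[-0.78,0.08,0],[-0.78,0.08,0],[-0.78,0.08,0],[-0.78,0.08,0],[-0.78,0.08,0],[-0.78,0.08,0],[0,0,0],[0,0,0],[0,0,0],[0,0,0],[0,0,0],[0,0,0],[0,0,0],[0,0,0]], dr=[[0,0,0],[0,0,0],[0,0,0],[0,0,0],[0,0,0],[0,0,0],[0,0,-0.98],[0,0,-0.98],[0,0,-0.99],[0,0,-0.99],[0,0,-0.99],[0,0,-0.99],[0,0,-0.99],[0,0,0]])

```text
t: 10.9
tcp_pos: [553.6, 115.9, 128.5]
tcp_rot: [-0.655, 0.756, 0.001, -0.001]
force: [-0.5, 0.7, -0.3]
opening: 45.0
gripper_force: 0.0
```

```bash
python3 s.py; python3 -c "
from h import *
snap('wrist','pics/w3.png')"
```

```text
yaw 4.5695 pos [553.6 115.9 128.5] F [-0.5  0.7 -0.3] M [-0.02   0.033 -0.009] op 45.0 0.0 eff [ 0.005  0.    -0.375] q6 -1.336 t 10.9
```

View pics/w3.png

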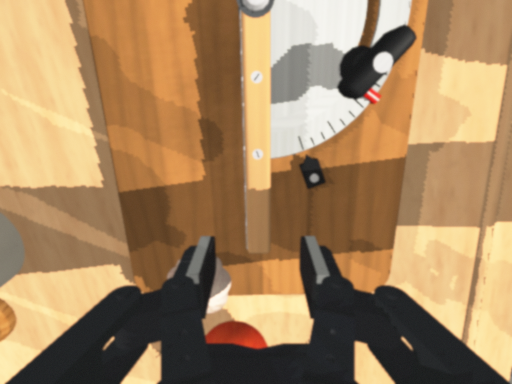

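Bar runs centred between the fingers (u≈258), garlic (215,285) clear of them. Going down and pinching.

Call:
send_rows(hand=[45,45,45,45,45,45,30,15,10,10,10], xyz=[[0,0,0.6],[0,0,0.6],[0,0,0.6],[0,0,0.6],[0,0,0.66],[0,0,0],[0,0,0],[0,0,0],[0,0,0],[0,0,0],[0,0,0]], dr=[[0,0,0],[0,0,0],[0,0,0],[0,0,0],[0,0,0],[0,0,0],[0,0,0],[0,0,0],[0,0,0],[0,0,0],[0,0,0]], force=30)

```text
t: 12.05
tcp_pos: [555.0, 116.2, 54.4]
tcp_rot: [-0.655, 0.756, -0.0, 0.0]
force: [-1.8, 1.3, 2.5]
opening: 17.0
gripper_force: 33.3
```

```bash
python3 s.py
```

```text
yaw 4.5696 pos [555.  116.2  54.4] F [-1.8  1.3  2.5] M [ 0.063  0.369 -0.048] op 17.0 33.29805672168732 eff [-0.627 -0.243 -0.061] q6 -1.336 t 12.05
```

Call:
send_rows(hand=[10,10,10,10,10,10,10,10,10,10,10,10,10,10], xyz=[[0,-0.14,0],[0.01,-0.283,0],[0.01,-0.283,0],[0.01,-0.283,0],[0.01,-0.283,0],[0.01,-0.283,0],[0.01,-0.283,0],[0.01,-0.283,0],[0.01,-0.283,0],[0.01,-0.283,0],[0.01,-0.283,0],[0,-0.14,0],[0,0,0],[0,0,0]], dr=[[0,0,0.25],[0,0,0.5],[0,0,0.5],[0,0,0.5],[0,0,0.5],[0,0,0.5],[0,0,0.5],[0,0,0.5],[0,0,0.5],[0,0,0.5],[0,0,0.5],[0,0,0.25],[0,0,0],[0,0,0]])

```text
t: 13.45
tcp_pos: [625.3, 83.5, 54.4]
tcp_rot: [-0.413, 0.911, -0.0, 0.001]
force: [0.2, 1.6, 4.8]
opening: 17.1
gripper_force: 33.6
```

```bash
python3 s.py; python3 - <<'E'
from h import *
d=snap('wrist','pics/w4.png')
for p in [(536,-17.3,55),(512.7,90.1,28)]: print(proj(d,p))
hsv=cv2.cvtColor(d['color'],cv2.COLOR_RGB2HSV);m=((hsv[...,1]>150)&(hsv[...,2]>90)&((hsv[...,0]<4)|(hsv[...,0]>174))).astype(np.uint8)
n,l,st,c=cv2.connectedComponentsWithStats(m)
for i in range(1,n):
    if st[i,4]>15: print(st[i],c[i].round(1),ray(d,*c[i],32).round(1))
u,v=proj(d,(512.7,90.1,28)).astype(int);print(u,v)
u=min(max(u,90),420);v=min(max(v,70),310)
cv2.imwrite('pics/w4c.png',cv2.resize(d['color'][v-70:v+70,u-90:u+90,::-1],None,fx=4,fy=4,interpolation=2));print(u-90,v-70)
E
```

```text
yaw 3.9933 pos [625.3  83.5  54.4] F [0.2 1.6 4.8] M [ 0.302  0.21  -0.355] op 17.1 33.638752698898315 eff [-0.209 -0.371 -0.381] q6 -0.821 t 13.45
[263.30645462 -71.82976147]
[435.61081498 113.41632388]
[420  87  23  19 117] [431.3  95.8] [511.5  79.6  32. ]
[413  93  25  22 195] [424.1 103.9] [516.1  80.7  32. ]
[491 375  13   9  23] [498. 379.] [573.1 272.2  32. ]
435 113
330 43
```

View pics/w4c.png

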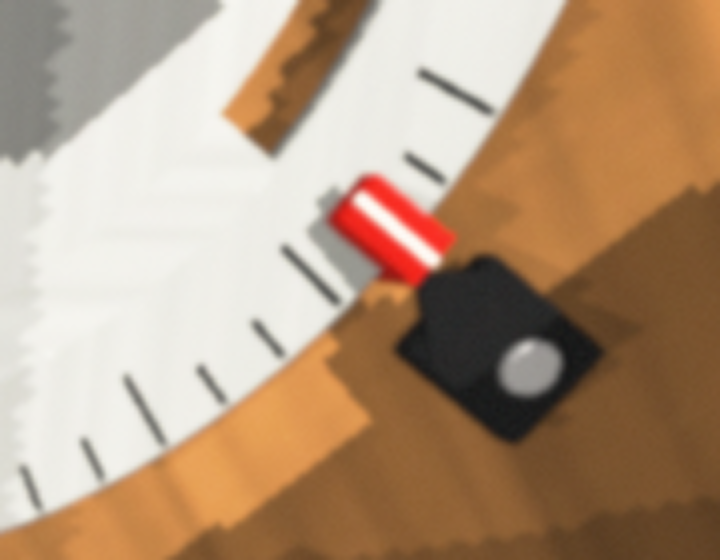

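```bash
python3 - <<'E'
from h import *
C=lambda d,x,y,z:ray(d,x/4+330-.37,y/4+43-.37,z)
d=dict(np.load('pics/w4.npz'))
piv=np.array([536,-17.3])
def pol(p): q=p[:2]-piv; return p[:2].round(1),round(float(np.hypot(*q)),1),round(float(np.arctan2(q[1],q[0])),4)
print('mark outer top',pol(C(d,437,261,32)),'inner',pol(C(d,355,192,32)))
for t in [((285,250),(337,302)),((405,155),(443,182)),((253,320),(283,355)),((420,72),(492,112))]:
    print('tick',[pol(C(d,*a,28)) for a in t])
for a in [(430,275),(422,282),(437,270)]: print('ptr?',pol(C(d,*a,28)))
print('screw',pol(C(d,530,365,32)))
w=dict(np.load('pics/w1.npz'));print('w1 screw',pol(cr(w,717,213,32)),'tip',pol(cr(w,652,249,28)),'mark',pol(cr(w,453,90,32)),'mark in',pol(cr(w,430,142,32)))
for n,dd,x0,y0,x1,y1 in [('w4',d,425,98,490,158),('w1',w,293,190,325,218)]:
    im=cv2.resize(dd['color'][y0:y1,x0:x1,::-1],None,fx=800/(x1-x0)/2,fy=800/(x1-x0)/2,interpolation=cv2.INTER_CUBIC)
    im=np.clip(im.astype(float)*1.8+20,0,255).astype(np.uint8);cv2.imwrite(f'pics/p_{n}.png',im)
a=cv2.imread('pics/p_w4.png');b=cv2.imread('pics/p_w1.png');h=max(a.shape[0],b.shape[0])
a=cv2.copyMakeBorder(a,0,h-a.shape[0],0,0,0);b=cv2.copyMakeBorder(b,0,h-b.shape[0],0,0,0);cv2.imwrite('pics/p.png',np.hstack([a,b]))
E
```

```text
mark outer top (array([511.7,  87.1]), 107.2, 1.7999) inner (array([515. ,  73.5]), 93.2, 1.7984)
tick [(array([523.7,  75. ]), 93.2, 1.7027), (array([522.2,  84.9]), 103.1, 1.7048)]
tick [(array([506.6,  75.1]), 97.0, 1.8789), (array([504.7,  81. ]), 103.1, 1.8793)]
tick [(array([531.5,  79.7]), 97.1, 1.617), (array([531. ,  86.1]), 103.5, 1.6188)]
tick [(array([500.4,  68.1]), 92.5, 1.966), (array([496.1,  77.8]), 103.1, 1.968)]
ptr? (array([511.6,  89.7]), 109.8, 1.7949)
ptr? (array([512.8,  89.8]), 109.6, 1.784)
ptr? (array([510.6,  89.8]), 110.0, 1.8035)
screw (array([509.3, 106. ]), 126.1, 1.7838)
w1 screw (array([506.3, 107.9]), 128.6, 1.8036) tip (array([512.7,  90.1]), 109.9, 1.7847) mark (array([456.7,  55.1]), 107.4, 2.4016) mark in (array([467.6,  45.8]), 93.1, 2.3968)
```

View pics/p.png

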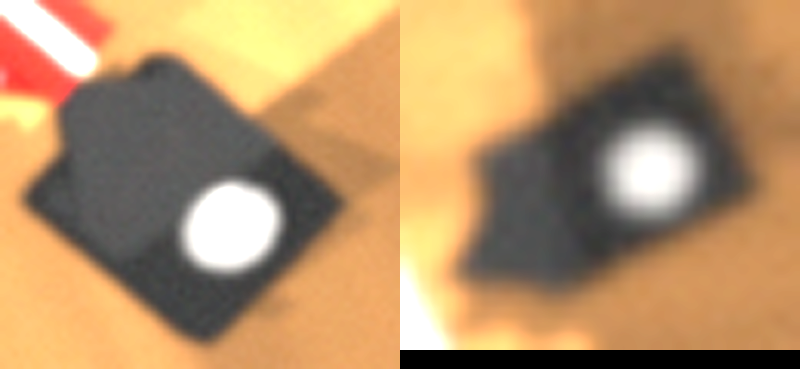

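The clip's outer end hides the pointer tip in the close-up. I'll triangulate the pointer's screw from four views to get its direction from the pivot.

```bash
python3 - <<'E'
from h import *
D={n:dict(np.load(f'pics/{n}.npz')) for n in('w1','w2','w3','w4')}
g={'w1':(312.6,203.5),'w2':(386,238),'w3':(314,178),'w4':(462,134)}
A=[];b=[];px={}
for n,(u,v) in g.items():
    d=D[n];G=cv2.cvtColor(d['color'],cv2.COLOR_RGB2GRAY).astype(float)
    x0,y0=int(u)-5,int(v)-5;p=G[y0:y0+11,x0:x0+11];m=np.clip(p-p.max()*.6,0,None)
    # keep component near centre
    k=(m>0).astype(np.uint8);_,l,s,c=cv2.connectedComponentsWithStats(k);i=1+np.argmax(s[1:,4]);m=m*(l==i)
    yy,xx=np.mgrid[:11,:11];U=(m*xx).sum()/m.sum()+x0;V=(m*yy).sum()/m.sum()+y0;px[n]=(U,V)
    a=ray(d,U,V,0);e=ray(d,U,V,100)-a;e/=np.linalg.norm(e);M=np.eye(3)-np.outer(e,e);A.append(M);b.append(M@a)
    print(n,round(U,1),round(V,1),[ray(d,U,V,z)[:2].round(1).tolist() for z in(32,36,40)])
p=np.linalg.solve(sum(A),sum(b));print('screw',p.round(1))
for q in((536,-17.3),(535.5,-17)):print(np.hypot(*(p[:2]-q)),np.arctan2(p[1]-q[1],p[0]-q[0]))
E
```

```text
w1 312.6 203.3 [[506.6, 107.9], [504.9, 107.6], [503.1, 107.3]]
w2 386.1 237.6 [[505.9, 107.2], [503.3, 106.0], [500.7, 104.8]]
w3 313.8 177.6 [[508.7, 107.0], [509.3, 105.7], [509.9, 104.4]]
w4 461.7 133.8 [[509.5, 105.8], [511.1, 103.5], [512.8, 101.3]]
screw [508.1 108.1  28.5]
128.43459968611072 1.7898396584070526
128.03381830654524 1.7865368991166422
```

Call:
send_rows(hand=[10,10,10,10,10,20,30,45,45,45,45,45,45,45], xyz=[[0,-0.06,0],[0,0,0],[0,0,0],[0,0,0],[0,0,0],[0,0,0],[0,0,0],[0,0,0],[0,0,0],[0,0,-0.8],[0,0,-0.8],[0,0,-0.8],[0,0,-0.8],[0,0,0]], dr=[[0,0,0.1],[0,0,0],[0,0,0],[0,0,0],[0,0,0],[0,0,0],[0,0,0],[0,0,0],[0,0,0],[0,0,0],[0,0,0],[0,0,0],[0,0,0],[0,0,0]])

```text
t: 14.9
tcp_pos: [628.0, 82.5, 137.0]
tcp_rot: [-0.409, 0.913, -0.001, 0.003]
force: [0.7, 0.4, -0.0]
opening: 45.2
gripper_force: 0.0
```

```bash
python3 s.py
```

```text
yaw 3.9833 pos [628.   82.5 137. ] F [ 0.7  0.4 -0. ] M [ 0.003 -0.044  0.026] op 45.2 0.0 eff [ 0.496 -0.002 -0.   ] q6 -0.813 t 14.9
```

Call:
send_rows(hand=[45,45,60,85,85,85,85,85,85,85,85], xyz=[[0.94,0.545,0],[0.94,0.545,0],[0.94,0.545,0],[0.94,0.545,0],[0.95,0.545,0],[0.95,0.545,0],[0,0,0],[0,0,0],[0,0,0],[0,0,0],[0,0,0]], dr=[[0,0,0],[0,0,0],[0,0,0],[0,0,0],[0,0,0],[0,0,0],[0,0,0.67],[0,0,0.67],[0,0,0],[0,0,0],[0,0,0]])

```text
t: 16.0
tcp_pos: [470.1, 31.5, 133.3]
tcp_rot: [-0.344, 0.939, 0.0, -0.0]
force: [-0.3, -0.4, 0.3]
opening: 84.7
gripper_force: 0.0
```

```bash
python3 s.py; python3 - <<'E'
from h import *
d=snap('wrist','pics/w5.png')
hsv=cv2.cvtColor(d['color'],cv2.COLOR_RGB2HSV);m=((hsv[...,1]>150)&(hsv[...,2]>90)&((hsv[...,0]<4)|(hsv[...,0]>174))).astype(np.uint8)
n,l,st,c=cv2.connectedComponentsWithStats(m)
for i in range(1,n):
    if st[i,4]>15: print(st[i],c[i].round(1),ray(d,*c[i],32).round(1))
u,v=proj(d,(512.7,90.1,28)).astype(int);print(u,v,proj(d,(508.2,107.5,29)))
im=cv2.resize(d['color'][v-35:v+35,u-45:u+45,::-1],None,fx=8,fy=8,interpolation=2)
cv2.imwrite('pics/w5c.png',np.clip(im*1.4+10,0,255).astype(np.uint8))
E
```

```text
yaw 3.8441 pos [470.1  31.5 133.3] F [-0.3 -0.4  0.3] M [-0.03   0.009  0.01 ] op 84.7 0.0 eff [ 0.01  -0.002 -0.005] q6 -0.773 t 16.0
[263 256  15   8  44] [270.2 259. ] [511.4  79.9  32. ]
277 263 [295.12400909 271.87592945]
```

View pics/w5c.png

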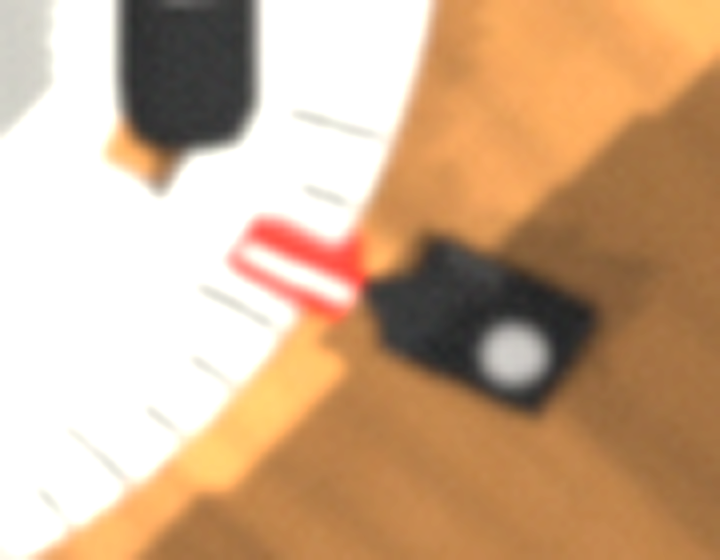

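```bash
python3 - <<'E'
from h import *
d=dict(np.load('pics/w5.npz'));piv=np.array([536,-17.3])
print(d['extrinsics'][:3,3])
for n,x,y,z in [('tip',368,285,28),('tip',368,285,30),('white end',350,297,32),('white in',242,258,32),('screw',515,355,29)]:
    p=ray(d,232+x/8-.44,228+y/8-.44,z);q=p[:2]-piv;print(n,p.round(1),np.hypot(*q).round(1),np.arctan2(q[1],q[0]).round(4))
E
```

```text
[408.70629372 -21.85657591 262.49118369]
tip [512.2  89.6  28. ] 109.6 1.7902
tip [511.3  88.7  30. ] 108.8 1.8
white end [512.9  87.2  32. ] 107.0 1.7887
white in [516.9  74.7  32. ] 94.0 1.7759
screw [507.8 108.1  29. ] 128.5 1.7922
```

Mark sits within about 1 mm of the pointer. Now regripping the knob.

Call:
send_rows(hand=[85,85,85,85,85,85,40,10,5,5,5,5,5,5], xyz=[[-0.08,-0.07,0.5],[0,0,0.6],[0,0,0.6],[0,0,0.5],[0,0,0.29],[0,0,0],[0,0,0],[0,0,0],[0,0,0],[0,0,0],[0,0,0],[0,0,0],[0,0,0],[0,0,0]], dr=[[0,0,0],[0,0,0],[0,0,0],[0,0,0],[0,0,0],[0,0,0],[0,0,0],[0,0,0],[0,0,0],[0,0,0],[0,0,0],[0,0,0],[0,0,0],[0,0,0]], force=60)

```text
t: 17.45
tcp_pos: [473.0, 31.6, 72.1]
tcp_rot: [-0.344, 0.939, 0.0, 0.0]
force: [-2.6, 0.8, 5.5]
opening: 11.7
gripper_force: 61.3
```

```bash
python3 s.py
```

```text
yaw 3.843 pos [473.   31.6  72.1] F [-2.6  0.8  5.5] M [ 0.236  0.376 -0.059] op 11.7 61.26053810119629 eff [-0.742 -0.299 -0.07 ] q6 -0.771 t 17.45
```

Call:
send_rows(hand=[5,5,5,5], xyz=[[0,0,0],[0,0,0],[0,0,0],[0,0,0]], dr=[[0,0,0.6],[0,0,0.6],[0,0,0.6],[0,0,0.6]])

```text
t: 17.85
tcp_pos: [473.2, 31.3, 72.1]
tcp_rot: [-0.222, 0.975, -0.0, 0.0]
force: [-1.2, 0.0, 5.0]
opening: 11.6
gripper_force: 61.4
```

```bash
python3 s.py
```

```text
yaw 3.59 pos [473.2  31.3  72.1] F [-1.2  0.   5. ] M [-0.002  0.302  0.203] op 11.6 61.37286186218262 eff [-0.552  0.019 -0.238] q6 -0.519 t 17.85
```

Call:
send_rows(hand=[5,5,5,5], xyz=[[0,0,0],[0,0,0],[0,0,0],[0,0,0]], dr=[[0,0,0.6],[0,0,0.6],[0,0,0.6],[0,0,0.6]])

```text
t: 18.25
tcp_pos: [473.3, 31.0, 72.1]
tcp_rot: [-0.098, 0.995, -0.001, 0.0]
force: [-0.5, -1.7, 5.3]
opening: 11.6
gripper_force: 61.3
```

```bash
python3 s.py
```

```text
yaw 3.3386 pos [473.3  31.   72.1] F [-0.5 -1.7  5.3] M [-0.218  0.317  0.242] op 11.6 61.34126901626587 eff [-0.472  0.3   -0.127] q6 -0.267 t 18.25
```

Call:
send_rows(hand=[5,5,5,5], xyz=[[0,0,0],[0,0,0],[0,0,0],[0,0,0]], dr=[[0,0,0.6],[0,0,0.6],[0,0,0.6],[0,0,0.6]])

```text
t: 18.65
tcp_pos: [473.3, 30.6, 72.1]
tcp_rot: [0.027, 1.0, -0.001, 0.0]
force: [-1.4, -0.6, 4.6]
opening: 11.9
gripper_force: 61.3
```

```bash
python3 s.py
```

```text
yaw 3.0869 pos [473.3  30.6  72.1] F [-1.4 -0.6  4.6] M [-0.402  0.279  0.26 ] op 11.9 61.33921265602112 eff [-0.47   0.587 -0.18 ] q6 -0.016 t 18.65
```

Call:
send_rows(hand=[5,5,5,5], xyz=[[0,0,0],[0,0,0],[0,0,0],[0,0,0]], dr=[[0,0,0.6],[0,0,0.6],[0,0,0.6],[0,0,0.6]])

```text
t: 19.05
tcp_pos: [473.2, 30.3, 72.1]
tcp_rot: [0.152, 0.988, -0.002, 0.001]
force: [-2.2, -3.1, 5.3]
opening: 11.4
gripper_force: 61.3
```

```bash
python3 s.py
```

```text
yaw 2.8356 pos [473.2  30.3  72.1] F [-2.2 -3.1  5.3] M [-0.657  0.394  0.223] op 11.4 61.29869878292084 eff [-0.547  0.875 -0.18 ] q6 0.235 t 19.05
```

Call:
send_rows(hand=[5,5], xyz=[[0,0,0],[0,0,0]], dr=[[0,0,0.6],[0,0,0.6]])

```text
t: 19.25
tcp_pos: [473.2, 30.1, 72.1]
tcp_rot: [0.214, 0.977, -0.002, 0.001]
force: [-1.8, -3.7, 5.9]
opening: 11.6
gripper_force: 61.3
```

```bash
python3 s.py
```

```text
yaw 2.7099 pos [473.2  30.1  72.1] F [-1.8 -3.7  5.9] M [-0.712  0.416  0.208] op 11.6 61.323537826538086 eff [-0.613  1.013 -0.144] q6 0.361 t 19.25
```

Call:
send_rows(hand=[5], xyz=[[0,0,0]], dr=[[0,0,0.5]])

```text
t: 19.35
tcp_pos: [473.1, 30.1, 72.1]
tcp_rot: [0.24, 0.971, -0.002, 0.001]
force: [-1.4, -3.5, 4.4]
opening: 11.7
gripper_force: 61.4
```

```bash
python3 s.py
```

```text
yaw 2.6578 pos [473.1  30.1  72.1] F [-1.4 -3.5  4.4] M [-0.711  0.46   0.272] op 11.7 61.440943479537964 eff [-0.639  1.055 -0.015] q6 0.413 t 19.35
```

Call:
send_rows(hand=[5], xyz=[[0,0,0]], dr=[[0,0,0.5]])

```text
t: 19.45
tcp_pos: [473.1, 30.0, 72.1]
tcp_rot: [0.265, 0.964, -0.002, 0.001]
force: [-1.5, -3.2, 5.7]
opening: 11.9
gripper_force: 61.4
```

```bash
python3 s.py
```

```text
yaw 2.6057 pos [473.1  30.   72.1] F [-1.5 -3.2  5.7] M [-0.903  0.404  0.314] op 11.9 61.41357243061066 eff [-0.676  1.114 -0.019] q6 0.465 t 19.45
```

Call:
send_rows(hand=[5], xyz=[[0,0,0]], dr=[[0,0,0.5]])

```text
t: 19.55
tcp_pos: [473.1, 29.9, 72.1]
tcp_rot: [0.29, 0.957, -0.002, 0.001]
force: [-2.4, -3.8, 5.9]
opening: 11.3
gripper_force: 61.4
```

```bash
python3 s.py
```

```text
yaw 2.5532 pos [473.1  29.9  72.1] F [-2.4 -3.8  5.9] M [-0.874  0.512  0.287] op 11.3 61.3885223865509 eff [-0.715  1.164 -0.048] q6 0.518 t 19.55
```

Call:
send_rows(hand=[5], xyz=[[0,0,0]], dr=[[0,0,0.5]])

```text
t: 19.65
tcp_pos: [473.0, 29.9, 72.1]
tcp_rot: [0.315, 0.949, -0.002, 0.001]
force: [-2.6, -3.7, 5.6]
opening: 12.0
gripper_force: 61.5
```

```bash
python3 s.py
```

```text
yaw 2.501 pos [473.   29.9  72.1] F [-2.6 -3.7  5.6] M [-0.869  0.458  0.401] op 12.0 61.491326093673706 eff [-0.755  1.216  0.013] q6 0.57 t 19.65
```

Call:
send_rows(hand=[5], xyz=[[0,0,0]], dr=[[0,0,0.5]])

```text
t: 19.75
tcp_pos: [472.9, 29.8, 72.1]
tcp_rot: [0.34, 0.941, -0.002, 0.001]
force: [-2.5, -4.0, 4.3]
opening: 11.6
gripper_force: 61.4
```

```bash
python3 s.py
```

```text
yaw 2.4485 pos [472.9  29.8  72.1] F [-2.5 -4.   4.3] M [-0.887  0.527  0.319] op 11.6 61.411680579185486 eff [-0.8    1.262 -0.032] q6 0.622 t 19.75
```

Call:
send_rows(hand=[5,5], xyz=[[0,0,0],[0,0,0]], dr=[[0,0,0.6],[0,0,0.6]])

```text
t: 19.95
tcp_pos: [472.9, 29.7, 72.1]
tcp_rot: [0.398, 0.917, -0.002, 0.001]
force: [-3.5, -5.6, 6.1]
opening: 11.8
gripper_force: 61.5
```

```bash
python3 s.py
```

```text
yaw 2.3225 pos [472.9  29.7  72.1] F [-3.5 -5.6  6.1] M [-0.991  0.61   0.366] op 11.8 61.4652818441391 eff [-0.92   1.374 -0.08 ] q6 0.748 t 19.95
```

Call:
send_rows(hand=[5,5,5,15,30,60,85,85,85,85,85,85,85,85], xyz=[[0,0,0],[0,0,0],[0,0,0],[0,0,0],[0,0,0],[0,0,0],[0,0,0],[0,0,0],[0,0,-0.6],[0,0,-0.8],[0,0,-0.8],[0,0,-0.8],[0,0,0],[0,0,0]], dr=[[0,0,0],[0,0,0],[0,0,0],[0,0,0],[0,0,0],[0,0,0],[0,0,0],[0,0,0],[0,0,0],[0,0,0],[0,0,0],[0,0,0],[0,0,0],[0,0,0]])

```text
t: 21.35
tcp_pos: [473.1, 31.4, 146.6]
tcp_rot: [0.397, 0.918, 0.0, 0.0]
force: [-0.1, -0.4, -0.4]
opening: 84.9
gripper_force: 0.0
```

```bash
python3 s.py; python3 - <<'E'
from h import *
d=snap('wrist','pics/w6.png')
hsv=cv2.cvtColor(d['color'],cv2.COLOR_RGB2HSV);m=((hsv[...,1]>130)&(hsv[...,2]>90)&((hsv[...,0]<5)|(hsv[...,0]>173))).astype(np.uint8)
n,l,st,c=cv2.connectedComponentsWithStats(m)
for i in range(1,n):
    if st[i,4]>10:
        p=ray(d,*c[i],32);q=p[:2]-[536,-17.3];print(st[i],p.round(1),np.hypot(*q).round(1),np.arctan2(q[1],q[0]).round(3))
# wing axis: dark mask near knob
u,v=proj(d,(473,31,80)).astype(int)
g=cv2.cvtColor(d['color'],cv2.COLOR_RGB2GRAY);print(u,v,proj(d,(512.7,90,28)))
E
```

```text
yaw 2.3246 pos [473.1  31.4 146.6] F [-0.1 -0.4 -0.4] M [ 0.04   0.028 -0.017] op 84.9 0.0 eff [-0.055  0.001 -0.   ] q6 0.747 t 21.35
[323 170  12  14  57] [511.4  80.7  32. ] 101.1 1.816
[329 173   9  13  28] [516.4  82.1  32. ] 101.3 1.766
254 208 [335.98057667 168.43722069]
```

```bash
python3 -c "
from workcell import close_job
print(close_job())"
```

```text
the job is handed in; nothing more can be done
None
```

The job is handed in, with no verdict returned. The knob was loosened, the red mark was set within about 1 mm of the pointer, and the knob was retightened to about 0.8 rad past the bite (0.37 N m measured at the end). The robot is clear of everything, and it showed no sign of contact with the red marker, tomato, garlic or mustard jar.

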